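# Dial the combination of a bench lock box and slide its cover open

### The arm

A 7-joint arm with a two-finger parallel gripper is mounted at the origin on the work surface; the furniture and walls round the work are solid. World frame = base frame: x ahead of the robot, y to its left, z up, the work surface at z = 0. Lengths are in m, angles in rad, forces in N, time in s.
With the tool pointing down it reaches from about 0.4 to 0.875 m from the base axis. Payload 19.3 kg.
Tool frame: the origin (TCP) lies midway between the tips of the shut fingers; the grasp point (between the pads) lies 19 mm behind it (bot.pinch_z is the distance from the TCP to the grasp point, in m); z points along the fingers, y is the line along which they close (so a half turn about z gives the same grasp; the last joint's range is limited). The gripper opens to 85 mm and grips with 20 to 120 N. Pads are 22 mm wide; open, the fingers measure 114 mm over their backs; the gripper's body (76 mm by 85 mm) begins 54 mm behind the grasp point. The pads swing forward as they close: fully open they stand 13 mm farther back than shut.
Start: joints at [-1.292, 0.521, -0.036, 1.599, 0.021, 1.021, -0.113], TCP at [0.214, 0.587, 0.231] pointing down, gripper open.
Joint ranges: [-2.91, 2.91], [-0.3, 2.13], [-1.5, 1.42], [0.17, 2.43], [-1.26, 4.41], [0.16, 1.93], [-2.52, 2.52]. Speed limits (rad/s): [1.89, 1.89, 2.39, 2.39, 3.01, 3.01, 3.01].

### API

Orientations are given as [roll, pitch, yaw] about the fixed x, y, z axes, in that order (R = Rz(yaw) Ry(pitch) Rx(roll)).
In Python, from workcell import observe, viewer, bot gives the robot as it stands. The module is installed in compiled form; this text tells all that it offers.
- The arm moves only by the tool play_rows, never from a script. Its argument "motion" is a list of rows, each a list of 7 numbers: the shift along the tool's x, y, z in cm, then the turn, a rotation vector about the tool's x, y, z in rad, then the opening, from -1 (shut) to 1 (fully open), so that 0 is half open. A call has exactly 5 rows; each row is the pose to reach, as a shift and turn from the pose commanded when the call began, along the tool's axes at that moment; what a row does not reach only later rows make up. A row lasts 1/10 s, in which the tool goes at most 50 mm and 8.59 degrees, less where a joint would pass 70% of its speed; a pose out of reach is approached as far as the arm can. A call with a gripper value outside its range is refused whole. The fingers move at their own pace and stop on an object; "squeeze" is the grip in N (left out, the last holds). Time passes only in rows, so rows that repeat a pose let the fingers close, or fill a call up. It gives the time, the measured TCP pose, the force, the opening and the grip force at its end, in the units of the state.
- observe(): the state, without advancing time (a new reading comes with each control period).
- viewer.grab_frame(name): name is "scene" or "top" or "wrist"; returns (picture, depth): 480x640x3 uint8, red, green, blue; 480x640 float32, m along the optical axis (not along the pixel's ray), 0 where there is no reading.
- viewer.camera_info(name): a dict with "fx", "fy", "cx", "cy" (pixels), "k1" (the pictures are not rectified: a ray, as slopes to the right and down, at radius r is drawn at 1 + k1 r^2 times it, then the intrinsics apply), "R" (3x3) and "t" (3): a world point X has camera coordinates R X + t. Camera axes: x right, y down, z forward; pixel columns grow to the right and rows downward; lengths in m; the calibration is good to about 2 mm. A picture is of the moment at which its call begins: read the wrist's pose just before it. camera_info takes no time and is no camera call; for the wrist camera it gives the pose at the moment of the call.
- bot.job_done(): hands the job in; it is judged then, once.
The state is a dict: "clock": time; "qpos": joint angles; "qd": joint speeds; "joint_efforts": joint torques, N m; "position": TCP position; "tool_rot": TCP orientation; "force": force on the tool from outside, world axes, zero at the start; "moment": the same for the moment, N m; "grip_width": finger opening in m; "finger_force": force on a finger pad.
Only numpy, scipy, OpenCV 4.12 (cv2) and the standard library are available. Lean on these libraries where they do the work, as an engineer would, in place of code of your own. Each camera call takes 0.05 s, during which the arm holds its last target. There are 200 camera calls.

### The job

Open the lock box on the bench; its dial is read like a clock face by where the handle stands. Turn the dial clockwise at least two full turns and stop on 4, then counterclockwise one full turn back to 4 and on to 2, then slowly clockwise until you feel the bolt drop and the dial stop dead: do not force it. Then slide the cover all the way open to its stop, let go, and leave the spanner, the hexagon key and the nut beside the box where they lie.

Things in the scene. Friction and masses are not known exactly. Their poses are not given: they have to be found in the camera images.
- lockbox: Grey sheet-steel box bolted to the bench, 130 (x) x 290 (y) x 89 mm high. Origin: centre of its underside. Its x axis points away from the robot (12 on the dial), y to the left. Left half: fixed top plate with the combination dial; right half: aluminium sliding cover between two rail lips, flush with the top.
- dial_axis (a point): Axis of the dial at the top of the fixed mark ring, 93 mm above the bench, 77 mm to the left (+y) of the box's centre. The ring (106 mm across) has 12 white marks like a clock: three bars side by side at 12 (towards the box's +x), long bars at 3 (towards -y, the cover), 6 and 9, short ones between. The black dial, 83 mm across, rises 11 mm above this point.
- dial_handle (a point): Middle of the dial's upright handle: a plain steel sleeve, 15.6 mm thick, that revolves freely on its pin, so it can be held fast and led round in a circle without turning the hand. Its axis is 30 mm from the dial axis; it reaches from 12.5 mm to 48 mm above the dial_axis point (this point: 34 mm). A white line on the dial beside it is the pointer. Turning takes 1 to 4 N at the handle, always against the motion.
- dial (a joint): Dial angle in rad: 0 with the handle at 12, grows clockwise seen from above, goes on counting over full turns. Mark k is at k x 0.5236. Starts between 8 and 4 (through 12). Inside, the dial picks up two loose wheels one after the other, so turns and direction count; each number must be hit within a quarter of a mark (0.13 rad); if missed, start the combination again. The place of the last stop is not marked and differs each time; once the bolt has dropped the dial is locked.
- cam: Drive cam on the dial's spindle, hidden in the box (origin on the dial axis, 33 mm below dial_axis; it turns with the dial). A spring bolt drops 6 mm into its gate when the combination is right; then the gate's side, 27 mm from the axis, bears on the bolt and the dial stops with a little give. It is spoilt by over 25 N there, so turn the last part at 20 to 30 mm/s at the handle and stop at some 5 N more than the turning force.
- cover_handle (a point): Middle of the cover's pull: a steel bar 10 mm thick, its axis 26 mm above the cover and 110 mm above the bench, parallel to the box's x axis, 60 mm between its two 8 mm posts; to be held across (fingers closing along the box's y). It moves with the cover.
- cover (a joint): Slide of the cover in m: 0 closed, 0.105 open at its stop, moving to the box's -y (right, away from the dial). Locked it has 2 mm of play; unlocked it takes about 3 N. It stays where it is left.
- spanner: Bystander: combination spanner, 165 mm, lying in front of the box; its middle.
- hex_key: Bystander: black hexagon key, 90 x 34 mm, lying left of the box; its middle.
- nut: Bystander: big dark hexagon nut, 36 mm across flats, lying at the right of the box; centre of its underside.

How it is judged:
At the end, for the whole second after the job is handed in: The cover stands fully open, within 7 mm of its stop, at rest (it cannot move before the combination has been dialed) (value of joint cover above 0.098 m and velocity of joint cover below 0.01 m/s); the robot touches nothing.
It fails at once if the dial is forced against the dropped bolt (over 25 N on the cam) (contact force between cam and anything else above 25 N).
It fails at once if the spanner, the hexagon key or the nut is pushed more than 3 cm from its place (distance of any of spanner, hex_key, nut from where it was at the start of the episode above 0.03 m).
It also fails if it takes over 72 s, if anything falls off the work surface, if the arm or the gripper's body presses on something with over 40 N, if the wrist force passes 120 N, or if a joint passes its speed limit or range.

## Working session

There is one attempt and no reset: what is moved stays moved. The work goes in short steps, Python scripts to look and compute and a tool call to move; the robot and the scene stay as the last step left them, time stands still between calls to the robot, and variables do not carry over. Pictures are saved under pics/ and viewed, at most 10 in all, crops included, and the job is handed in when it is done.

Besides the shell and the picture viewer there is one more tool, called after ">>>" as name(argument=value, ...) on one line, values as JSON. play_rows: Moves the arm, as the interface text tells. Its arguments: {"type":"object","properties":{"motion":{"type":"array"},"squeeze":{"type":"number"}},"required":["motion"]}

```bash
mkdir -p pics; cat > h.py <<'E'
import numpy as np, cv2
from workcell import observe, viewer, bot
def ray(ci,u,v):
    K=np.array([[ci['fx'],0,ci['cx']],[0,ci['fy'],ci['cy']],[0,0,1.]])
    p=cv2.undistortPoints(np.array([[[u,v]]],float),K,np.array([ci['k1'],0,0,0.]))[0,0]
    R=np.array(ci['R']);t=np.array(ci['t'])
    return -R.T@t, R.T@np.array([p[0],p[1],1])
def onplane(ci,u,v,z):
    o,d=ray(ci,u,v); return o+d*(z-o[2])/d[2]
def proj(ci,X):
    R=np.array(ci['R']);t=np.array(ci['t']);K=np.array([[ci['fx'],0,ci['cx']],[0,ci['fy'],ci['cy']],[0,0,1.]])
    return cv2.projectPoints(np.array([X],float),cv2.Rodrigues(R)[0],t,K,np.array([ci['k1'],0,0,0.]))[0][0,0]
E
python3 - <<'E'
from h import *
s=observe(); print({k:np.round(v,3).tolist() for k,v in s.items()}, bot.pinch_z)
for n in ('top','scene'):
    p,d=viewer.grab_frame(n); cv2.imwrite(f'pics/{n}0.png',p[:,:,::-1]); np.save(f'pics/{n}0.npy',d)
    ci=viewer.camera_info(n); print(n,ci)
E
```

```text
{'clock': 0.0, 'qpos': [-1.292, 0.522, -0.036, 1.6, 0.021, 1.021, -0.113], 'qd': [-0.001, -0.0, 0.002, 0.001, 0.001, -0.0, -0.001], 'joint_efforts': [0.001, -92.709, 1.981, -36.995, 0.018, 0.008, -0.0], 'position': [0.214, 0.587, 0.231], 'tool_rot': [-3.14, 0.0, 2.793], 'force': [0.247, 0.739, 1.301], 'moment': [0.028, 0.02, -0.007], 'finger_force': 0.0, 'grip_width': 0.085} 0.0187
top {'fx': 620.3790740808113, 'fy': 620.3790740808113, 'cx': 331.6313662144766, 'cy': 242.81054518092327, 'k1': 0.026950389318639016, 'R': array([[-0.0100968 , -0.99993942, -0.00438414],
       [-0.98910257,  0.0106312 , -0.14684372],
       [ 0.14688144,  0.00285371, -0.98914999]]), 't': array([-0.11107936,  0.48749964,  1.08679312])}
scene {'fx': 591.4076545731242, 'fy': 591.4076545731242, 'cx': 322.46276338881205, 'cy': 235.42961737602178, 'k1': -0.1478405189252731, 'R': array([[ 0.71604949, -0.69802203,  0.00619509],
       [-0.51306219, -0.53228915, -0.67337616],
       [ 0.47332897,  0.47899219, -0.73927408]]), 't': array([-0.41608821,  0.26145848,  0.86563635])}
```

View pics/top0.png

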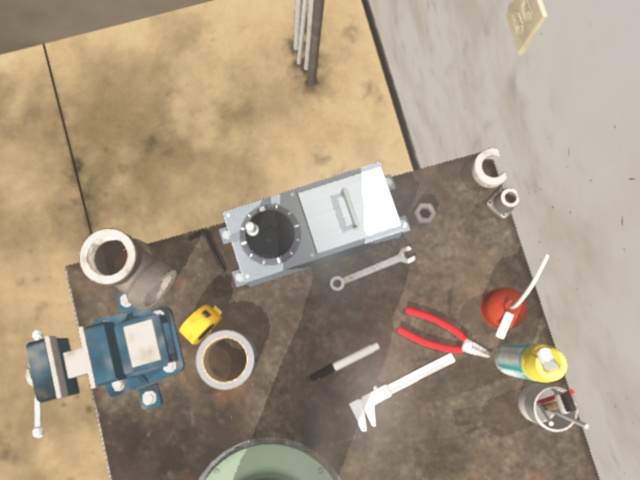

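View pics/scene0.png

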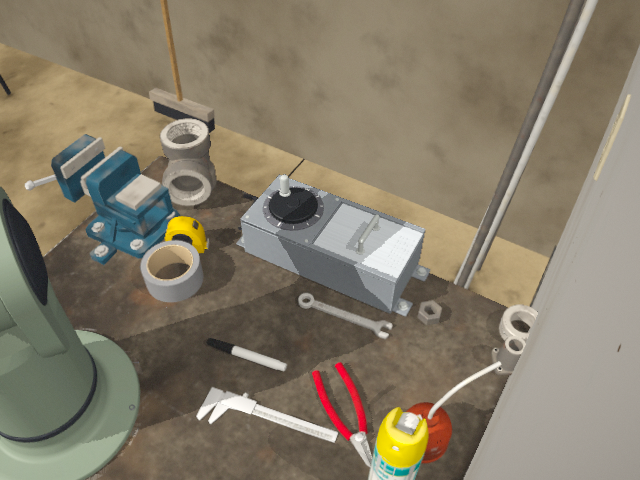

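The top view shows the box's dial centre near (271,234), with the handle at (251,228), roughly 10 o'clock. The cover pull runs from (344,190) to (352,228), the hex key is at (212,250), the spanner at (372,269) and the nut at (425,213). The scene view agrees: sleeve at (285,185), pull at (368,230).

```bash
python3 - <<'E'
from h import *
p=cv2.imread('pics/top0.png'); d=np.load('pics/top0.npy'); ci=viewer.camera_info('top')
K=np.array([[ci['fx'],0,ci['cx']],[0,ci['fy'],ci['cy']],[0,0,1.]])
v,u=np.mgrid[150:300,200:440]
pts=np.stack([u.ravel(),v.ravel()],1).astype(float)[:,None]
n=cv2.undistortPoints(pts,K,np.array([ci['k1'],0,0,0.]))[:,0]
z=d[150:300,200:440].ravel()
C=np.c_[n*z[:,None],z]; W=(C-ci['t'])@np.array(ci['R'])
W=W[z>0]; uv=pts[:,0][z>0]
# top plate: z 0.08-0.10
m=(W[:,2]>.08)&(W[:,2]<.108)
print('z median',np.median(W[m,2]))
img=np.zeros(p.shape[:2],np.uint8); img[uv[m][:,1].astype(int),uv[m][:,0].astype(int)]=255
img=cv2.morphologyEx(img,cv2.MORPH_CLOSE,np.ones((9,9)));img=cv2.morphologyEx(img,cv2.MORPH_OPEN,np.ones((5,5)))
c=max(cv2.findContours(img,0,1)[0],key=cv2.contourArea)[:,0]
P=np.array([onplane(ci,a,b,.089)[:2] for a,b in c])
r=cv2.minAreaRect((P*1000).astype(np.float32)); print('rect mm',r)
# dial black
g=p.max(2); k=((g<60)*255).astype(np.uint8); k[:200]=0;k[275:]=0;k[:,:237]=0;k[:,310:]=0
c=max(cv2.findContours(cv2.morphologyEx(k,cv2.MORPH_CLOSE,np.ones((9,9))),0,1)[0],key=cv2.contourArea)
P=np.array([onplane(ci,a,b,.104)[:2] for a,b in cv2.convexHull(c)[:,0]])
print('dial',cv2.minEnclosingCircle((P*1000).astype(np.float32)))
# high points
for lo,hi,nm in((.106,.12,'110'),(.125,.16,'sleeve')):
    q=(W[:,2]>lo)&(W[:,2]<hi); print(nm,q.sum(),W[q].mean(0).round(4) if q.any() else '')
    if nm=='110':
        X=W[q&(uv[:,0]>325)]; print(len(X),X.mean(0).round(4), X.min(0),X.max(0)); 
        if len(X)>2:print(cv2.fitLine((X[:,:2]*1000).astype(np.float32),cv2.DIST_HUBER,0,.01,.01).ravel())
crop=cv2.resize(p[160:295,205:420],None,fx=3.7,fy=3.7,interpolation=cv2.INTER_CUBIC); cv2.imwrite('pics/crop.png',crop)
E
```

```text
z median 0.08778797076159461
rect mm ((517.2031860351562, -83.347412109375), (131.1494598388672, 288.9508056640625), 17.614450454711914)Traceback (most recent call last):
  File "<stdin>", line 20, in <module>
ValueError: max() iterable argument is empty
```

```bash
python3 - <<'E'
from h import *
p=cv2.imread('pics/top0.png'); d=np.load('pics/top0.npy'); ci=viewer.camera_info('top')
g=p.max(2); print('dial grey',g[240,280])
k=((g<g[240,280]+35)*255).astype(np.uint8); k[:200]=0;k[275:]=0;k[:,:237]=0;k[:,310:]=0
k=cv2.morphologyEx(k,cv2.MORPH_OPEN,np.ones((5,5)))
c=max(cv2.findContours(k,0,1)[0],key=cv2.contourArea)
P=np.array([onplane(ci,a,b,.104)[:2] for a,b in cv2.convexHull(c)[:,0]])
print('dial',cv2.minEnclosingCircle((P*1000).astype(np.float32)))
yaw=np.radians(17.6);c0=np.array([.5172,-.0833])
R=np.array([[np.cos(yaw),-np.sin(yaw)],[np.sin(yaw),np.cos(yaw)]])
ax=c0+R@[0,.077]; print('axis',ax)
im=p.copy()
def dot(x,z,col=(0,0,255)):
    u,v=proj(ci,[x[0],x[1],z]); return (u,v)
S=4; crop=cv2.resize(p[150:300,215:415],None,fx=S,fy=S,interpolation=cv2.INTER_CUBIC)
def mk(x,z,col): 
    u,v=proj(ci,[x[0],x[1],z]); cv2.circle(crop,(int((u-215+.5)*S),int((v-150+.5)*S)),2,col,-1)
for a in range(12):
    t=a*np.pi/6; mk(ax+R@(np.array([np.cos(t),-np.sin(t)])*.0475),.093,(0,0,255))
for s in(-1,1):
  for q in(-1,1): mk(c0+R@[s*.065,q*.145],.089,(0,255,0))
  mk(c0+R@[s*.03,-.06],.11,(255,0,255))
mk(ax,.104,(0,255,255))
for th in np.arange(-75,-30,5):
    t=np.radians(th); mk(ax+R@(np.array([np.cos(t),-np.sin(t)])*.030),.141,(0,255,0))
cv2.imwrite('pics/crop.png',crop)
E
```

```text
dial grey 68
dial ((493.8636779785156, -12.113581657409668), 43.50094223022461)
axis [ 0.49391752 -0.00990432]
```

View pics/crop.png

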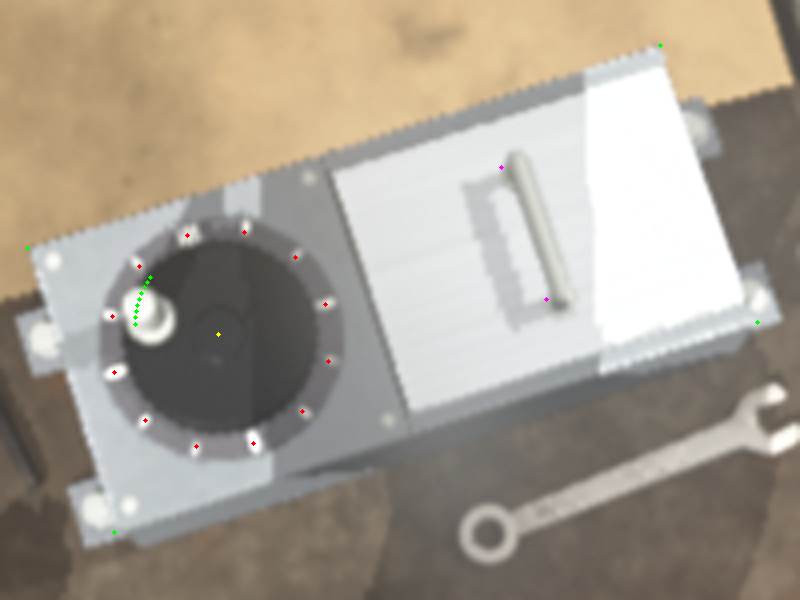

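The overlay fits: ring marks land on the predicted dots, the triple bar is at crop (187,235), and the sleeve is at crop (150,315). The pull lies from crop (517,158) to (562,303), a few mm right of my estimate. Next I refine this and plan the approach.

```bash
cat >> h.py <<'E'
def rotm(y): 
    c,s=np.cos(y),np.sin(y); return np.array([[c,s,0],[s,-c,0],[0,0,-1.]])
def calls(p0,y0,P,Y,G):
    """P: n x3 targets, Y yaw, G grip per row; prints calls of 5 rows"""
    p0=np.array(p0,float)
    for i in range(0,len(P),5):
        rows=[]
        for p,y,g in zip(P[i:i+5],Y[i:i+5],G[i:i+5]):
            s=rotm(y0).T@(np.array(p)-p0)*100
            rows.append([*[round(float(a),2) for a in s],0,0,round(float(y0-y),3),g])
        print(str(rows).replace(' ',''))
        p0=np.array(P[i:i+5][-1],float);y0=Y[i:i+5][-1]
E
python3 - <<'E'
from h import *
p=cv2.imread('pics/top0.png'); ci=viewer.camera_info('top')
ax=np.array([.4939,-.0099])
# marks
g=p.min(2); pts=[]
for n_,cen,ar in [(i,c,s) for i,(c,s) in enumerate(zip(*[cv2.connectedComponentsWithStats(((g>150)*255).astype(np.uint8))[k] for k in(3,2)]))]:
    X=onplane(ci,*cen,.093)[:2]; r=np.linalg.norm(X-ax)
    if .040<r<.054 and ar[4]<40: pts.append(X); 
pts=np.array(pts); A=np.c_[2*pts,np.ones(len(pts))]; s=np.linalg.lstsq(A,(pts**2).sum(1),rcond=None)[0]
print('marks',len(pts),s[:2],np.sqrt(s[2]+s[:2]@s[:2]))
rel=pts-s[:2]; a=np.degrees(np.arctan2(rel[:,1],rel[:,0])); print('yaw from marks',np.round(((a-17.6+15)%30)-15+17.6,1), np.round(np.linalg.norm(rel,axis=1),4))
f=lambda x,y:(x/4-.5+215,y/4-.5+150)
a=onplane(ci,*f(517,158),.113);b=onplane(ci,*f(562,303),.113); print('pull',a,b,(a+b)/2,np.linalg.norm(a-b),np.degrees(np.arctan2(*(a-b)[[1,0]])))
t=onplane(ci,*f(147,301),.141); print('sleeve',t,np.linalg.norm(t[:2]-s[:2]))
s0=observe(); p0=s0['position'];y0=s0['tool_rot'][2]; y1=np.radians(17.6)
tgt=np.array([.47,-.02,.33]); N=20
P=[];Y=[]
for i in range(1,N+1):
    w=i/N; q=p0+(tgt-p0)*w; q[2]=p0[2]+(tgt[2]-p0[2])*min(1,w*2); P.append(q);Y.append(y0+(y1-y0)*w)
calls(p0,y0,P,Y,[1]*N)
E
```

```text
marks 4 [ 0.49441537 -0.00625564] 0.05189771729014122
yaw from marks [14.5 16.1 18.8 20.6] [0.0522 0.0512 0.0525 0.0517]
pull [ 0.56736842 -0.1379738   0.113     ] [ 0.50442476 -0.15617635  0.113     ] [ 0.53589659 -0.14707507  0.113     ] 0.0655227962350978 16.12923350489523
sleeve [0.50214421 0.01547556 0.141     ] 0.02306469878309116
[[-2.24,-2.41,-0.99,0,0,0.124,1],[-4.48,-4.83,-1.98,0,0,0.249,1],[-6.73,-7.24,-2.98,0,0,0.373,1],[-8.97,-9.66,-3.97,0,0,0.497,1],[-11.21,-12.07,-4.96,0,0,0.621,1]]
[[-3.23,-0.66,-0.99,0,0,0.124,1],[-6.46,-1.32,-1.98,0,0,0.249,1],[-9.69,-1.97,-2.98,0,0,0.373,1],[-12.92,-2.63,-3.97,0,0,0.497,1],[-16.14,-3.29,-4.96,0,0,0.621,1]]
[[-3.01,1.35,0.0,0,0,0.124,1],[-6.02,2.69,0.0,0,0,0.249,1],[-9.02,4.04,0.0,0,0,0.373,1],[-12.03,5.38,0.0,0,0,0.497,1],[-15.04,6.73,0.0,0,0,0.621,1]]
[[-1.66,2.84,0.0,0,0,0.124,1],[-3.33,5.69,0.0,0,0,0.249,1],[-4.99,8.53,0.0,0,0,0.373,1],[-6.65,11.38,0.0,0,0,0.497,1],[-8.31,14.22,0.0,0,0,0.621,1]]
```

>>> play_rows(motion=[[-2.24, -2.41, -0.99, 0, 0, 0.124, 1], [-4.48, -4.83, -1.98, 0, 0, 0.249, 1], [-6.73, -7.24, -2.98, 0, 0, 0.373, 1], [-8.97, -9.66, -3.97, 0, 0, 0.497, 1], [-11.21, -12.07, -4.96, 0, 0, 0.621, 1]])

```text
clock: 0.6
position: [0.278, 0.4342, 0.2811]
tool_rot: [-3.141, 0.0, 2.167]
force: [1.8, 1.1, -0.1]
grip_width: 0.0855
finger_force: 0.0
```

>>> play_rows(motion=[[-3.23, -0.66, -0.99, 0, 0, 0.124, 1], [-6.46, -1.32, -1.98, 0, 0, 0.249, 1], [-9.69, -1.97, -2.98, 0, 0, 0.373, 1], [-12.92, -2.63, -3.97, 0, 0, 0.497, 1], [-16.14, -3.29, -4.96, 0, 0, 0.621, 1]])

```text
clock: 1.1
position: [0.3421, 0.2825, 0.3308]
tool_rot: [-3.141, 0.0, 1.546]
force: [0.8, -0.1, 0.7]
grip_width: 0.0851
finger_force: 0.0
```

>>> play_rows(motion=[[-3.01, 1.35, 0.0, 0, 0, 0.124, 1], [-6.02, 2.69, 0.0, 0, 0, 0.249, 1], [-9.02, 4.04, 0.0, 0, 0, 0.373, 1], [-12.03, 5.38, 0.0, 0, 0, 0.497, 1], [-15.04, 6.73, 0.0, 0, 0, 0.621, 1]])

```text
clock: 1.6
position: [0.4063, 0.1308, 0.3305]
tool_rot: [-3.141, -0.0, 0.925]
force: [1.4, 1.2, -0.9]
grip_width: 0.0855
finger_force: 0.0
```

>>> play_rows(motion=[[-1.66, 2.84, 0.0, 0, 0, 0.124, 1], [-3.33, 5.69, 0.0, 0, 0, 0.249, 1], [-4.99, 8.53, 0.0, 0, 0, 0.373, 1], [-6.65, 11.38, 0.0, 0, 0, 0.497, 1], [-8.31, 14.22, 0.0, 0, 0, 0.621, 1]])

```text
clock: 2.1
position: [0.4706, -0.0207, 0.3305]
tool_rot: [-3.141, -0.0, 0.304]
force: [0.2, 1.1, 0.1]
grip_width: 0.0849
finger_force: 0.0
```

```bash
python3 - <<'E'
from h import *
s=observe(); print({k:np.round(s[k],4).tolist() for k in('clock','qpos','position','tool_rot','force')})
p,d=viewer.grab_frame('wrist'); ci=viewer.camera_info('wrist'); print(ci)
cv2.imwrite('pics/w1.png',p[:,:,::-1]); np.save('pics/w1.npy',d)
import pickle; pickle.dump(ci,open('pics/w1.pkl','wb'))
s=observe(); print({k:np.round(s[k],4).tolist() for k in('clock','position','tool_rot','force')})
E
```

```text
{'clock': 2.1, 'qpos': [-0.6889, 0.2023, 0.7245, 1.8803, -0.1492, 1.1132, -1.1753], 'position': [0.4706, -0.0207, 0.3305], 'tool_rot': [-3.1415, -0.0001, 0.3039], 'force': [0.1853, 1.1339, 0.0836]}
{'fx': 400.9425508071233, 'fy': 400.9425508071233, 'cx': 323.66584580528684, 'cy': 241.83106628823364, 'k1': 0.02931728838170634, 'R': array([[ 0.28627649, -0.95814535,  0.00180827],
       [-0.92110083, -0.27468756,  0.27589854],
       [-0.2638542 , -0.08064886, -0.96118506]]), 't': array([-0.15889989,  0.36476468,  0.59752614])}
{'clock': 2.15, 'position': [0.4718, -0.0252, 0.3307], 'tool_rot': [3.1396, -0.0006, 0.2916], 'force': [-3.466, -4.097, -2.486]}
```

View pics/w1.png

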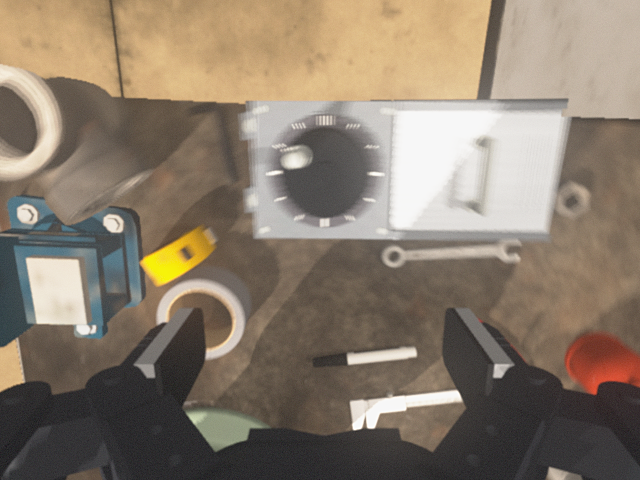

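The picture is motion-blurred because the arm was still settling, but it shows the dial at (325,170), the sleeve at about (295,157), near 10, and the pull at (483,175). I retake it at rest.

```bash
python3 - <<'E'
from h import *; import pickle
for i in range(3):
    s=observe(); ci=viewer.camera_info('wrist'); p,d=viewer.grab_frame('wrist')
print({k:np.round(s[k],4).tolist() for k in('clock','position','tool_rot','force')})
p=p[:,:,::-1]; cv2.imwrite('pics/w2.png',p); np.save('pics/w2.npy',d); pickle.dump(ci,open('pics/w2.pkl','wb'))
cv2.imwrite('pics/w2c.png',cv2.resize(p[95:245,240:440][:,:],None,fx=4,fy=4,interpolation=cv2.INTER_CUBIC))
g=p.min(2);ax=np.array([.494,-.010]);pts=[]
n,l,st,ce=cv2.connectedComponentsWithStats(((g>170)*255).astype(np.uint8))
for c,a in zip(ce,st):
    X=onplane(ci,*c,.093)[:2]; r=np.linalg.norm(X-ax)
    if .038<r<.056: print(np.round(c,1),a[4],np.round((X-ax)*1000,1)); pts.append(X)
pts=np.array(pts)
if len(pts)>3:
    A=np.c_[2*pts,np.ones(len(pts))]; q=np.linalg.lstsq(A,(pts**2).sum(1),rcond=None)[0]; print(q[:2],np.sqrt(q[2]+q[:2]@q[:2]))
E
```

```text
{'clock': 2.25, 'position': [0.4705, -0.0211, 0.3303], 'tool_rot': [3.1409, 0.0008, 0.3051], 'force': [-0.6481, 0.7668, -0.0253]}
[319. 120.] 76 [47.4 16.4]
[346.3 125. ] 17 [50.7 -8.6]
[365.7 145.6] 18 [ 38.8 -31.3]
[268.3 173. ] 43 [-12.3  47.8]
[370.6 172.9] 42 [ 16.7 -44. ]
[ 0.4966636  -0.00845232] 0.04826522932602159
```

View pics/w2c.png

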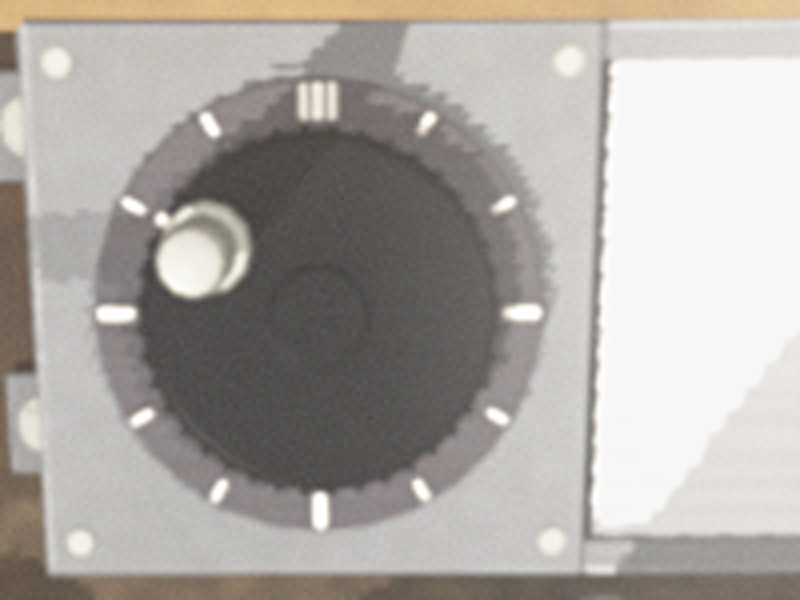

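The four long marks are at crop (317,101), (523,313), (320,511) and (117,314). The sleeve's top is centred at (191,262), and the pointer's tip at (162,219) is just past 10.

```bash
python3 - <<'E'
from h import *; import pickle
ci=pickle.load(open('pics/w2.pkl','rb')); f=lambda q:((q[0]+.5)/4-.5+240,(q[1]+.5)/4-.5+95)
M={12:(317,101),3:(523,313),6:(320,511),9:(117,314),1:(428,122),2:(503,203),4:(497,416),5:(422,490),7:(220,490),8:(143,417),10:(133,206),11:(209,124)}
X={k:onplane(ci,*f(v),.093)[:2] for k,v in M.items()}
# opposite mark pairs, centre and yaw by least squares: X=c+r*R(-k30+yaw)
from scipy.optimize import least_squares
def res(a):
    return np.concatenate([X[k]-a[:2]-(a[3] if k%3==0 else a[4])*np.array([np.cos(a[2]-k*np.pi/6),np.sin(a[2]-k*np.pi/6)]) for k in X])
r=least_squares(res,[.494,-.01,.3,.047,.047]); print(r.x,np.degrees(r.x[2]),np.abs(r.fun).max())
c=r.x[:2];yaw=r.x[2]
for n,q,z in(('sleeve',(191,262),.141),('ptr',(162,219),.104)):
    d=onplane(ci,*f(q),z)[:2]-c; print(n,d+c,np.linalg.norm(d),'dial angle',yaw-np.arctan2(d[1],d[0]))
d=np.load('pics/w2.npy'); print('box c',c+0.077*np.array([np.sin(yaw),-np.cos(yaw)]))
u0,v0=f((191,262)); print('sleeve depth z:',(lambda o,dd:(o+dd*d[int(v0),int(u0)]))(*ray(ci,u0,v0)))
E
```

```text
[ 0.49632795 -0.00804379  0.30831807  0.04765192  0.04918488] 17.66532437197304 0.0003272288779853916
sleeve [0.5035304  0.02106219] 0.029983885236600453 dial angle -1.0198951233368017
ptr [0.50686565 0.0320855 ] 0.04148980005694283 dial angle -1.005682067536198
box c [ 0.51969409 -0.08141288]
sleeve depth z: [0.50349412 0.02108337 0.14064791]
```

```bash
python3 - <<'E'
from h import *
p0=np.array([.4702,-.0205,.3302]);y0=.3065;a=np.array([.5035,.0211,.23]);b=np.array([.5035,.0211,.109])
P=[p0+(a-p0)*i/5 for i in range(1,6)]+[a+(b-a)*i/8 for i in range(1,9)]+[b,b]
calls(p0,y0,P,[.3083]*15,[1]*15)
E
```

```text
[[0.89,-0.59,2.0,0,0,-0.002,1],[1.77,-1.18,4.01,0,0,-0.002,1],[2.66,-1.78,6.01,0,0,-0.002,1],[3.54,-2.37,8.02,0,0,-0.002,1],[4.43,-2.96,10.02,0,0,-0.002,1]]
[[0.0,-0.0,1.51,0,0,0.0,1],[0.0,-0.0,3.02,0,0,0.0,1],[0.0,-0.0,4.54,0,0,0.0,1],[0.0,-0.0,6.05,0,0,0.0,1],[0.0,-0.0,7.56,0,0,0.0,1]]
[[0.0,0.0,1.51,0,0,0.0,1],[0.0,0.0,3.02,0,0,0.0,1],[0.0,0.0,4.54,0,0,0.0,1],[0.0,0.0,4.54,0,0,0.0,1],[0.0,0.0,4.54,0,0,0.0,1]]
```

>>> play_rows(motion=[[0.89, -0.59, 2.0, 0, 0, -0.002, 1], [1.77, -1.18, 4.0, 0, 0, -0.002, 1], [2.66, -1.78, 6.0, 0, 0, -0.002, 1], [3.54, -2.37, 8.0, 0, 0, -0.002, 1], [4.43, -2.96, 10.0, 0, 0, -0.002, 1]])

```text
clock: 2.8
position: [0.5033, 0.0239, 0.2296]
tool_rot: [-3.141, 0.0, 0.314]
force: [-0.5, 0.0, -0.4]
grip_width: 0.0855
finger_force: 0.0
```

>>> play_rows(motion=[[0, 0, 1.5, 0, 0, 0, 1], [0, 0, 3.0, 0, 0, 0, 1], [0, 0, 4.5, 0, 0, 0, 1], [0, 0, 6.0, 0, 0, 0, 1], [0, 0, 7.5, 0, 0, 0, 1]])

```text
clock: 3.3
position: [0.5031, 0.0236, 0.1548]
tool_rot: [-3.141, 0.0, 0.314]
force: [0.2, 0.2, 0.4]
grip_width: 0.0852
finger_force: 0.0
```

>>> play_rows(motion=[[0, 0, 1.5, 0, 0, 0, 1], [0, 0, 3.0, 0, 0, 0, 1], [0, 0, 4.5, 0, 0, 0, 1], [0, 0, 4.5, 0, 0, 0, 1], [0, 0, 4.5, 0, 0, 0, 1]])

```text
clock: 3.8
position: [0.5034, 0.0228, 0.1108]
tool_rot: [-3.141, 0.0, 0.312]
force: [0.3, 0.4, 0.3]
grip_width: 0.0858
finger_force: 0.0
```

```bash
python3 - <<'E'
from h import *
for i in range(2):
    ci=viewer.camera_info('wrist');s=observe(); p,d=viewer.grab_frame('wrist')
print({k:np.round(s[k],4).tolist() for k in('clock','qpos','position','tool_rot','force')})
cv2.imwrite('pics/w3.png',p[:,:,::-1])
E
```

```text
{'clock': 3.85, 'qpos': [-0.5341, 0.5715, 0.5072, 2.037, -0.4544, 0.6426, -0.983], 'position': [0.5037, 0.0227, 0.1111], 'tool_rot': [-3.1414, -0.0004, 0.3119], 'force': [-0.2683, -0.2693, 0.6752]}
```

View pics/w3.png

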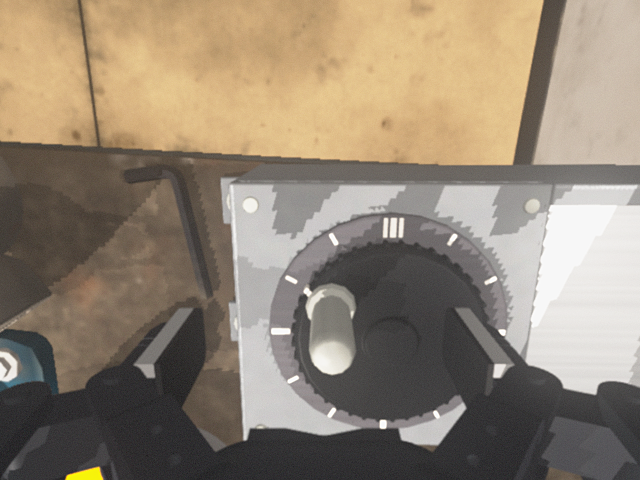

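The sleeve, top at (332,352), stands between the open fingers, with clear space on both sides. I close gently.

>>> play_rows(motion=[[0, 0, 0, 0, 0, 0, 0.2], [0, 0, 0, 0, 0, 0, -0.4], [0, 0, 0, 0, 0, 0, -1], [0, 0, 0, 0, 0, 0, -1], [0, 0, 0, 0, 0, 0, -1]], squeeze=30)

```text
clock: 4.4
position: [0.5037, 0.0218, 0.1106]
tool_rot: [3.141, -0.0, 0.311]
force: [0.6, -0.0, 7.3]
grip_width: 0.0144
finger_force: 31.1
```

>>> play_rows(motion=[[0, 0, 0, 0, 0, 0, -1], [0, 0, 0, 0, 0, 0, -1], [0, 0, 0, 0, 0, 0, -1], [0, 0, 0, 0, 0, 0, -1], [0, 0, 0, 0, 0, 0, -1]])

```text
clock: 4.9
position: [0.5037, 0.0219, 0.1106]
tool_rot: [3.141, -0.0, 0.31]
force: [1.0, -3.7, 4.5]
grip_width: 0.0144
finger_force: 30.9
```

>>> play_rows(motion=[[0.48, 0.37, 0, 0, 0, 0, -1], [0.87, 0.83, 0, 0, 0, 0, -1], [1.16, 1.36, 0, 0, 0, 0, -1], [1.34, 1.94, 0, 0, 0, 0, -1], [1.4, 2.54, 0, 0, 0, 0, -1]])

```text
clock: 5.4
position: [0.5274, 0.004, 0.111]
tool_rot: [-3.142, -0.005, 0.312]
force: [14.8, 8.5, -3.9]
grip_width: 0.0147
finger_force: 29.9
```

>>> play_rows(motion=[[0, 0, 0, 0, 0, 0, -1], [0, 0, 0, 0, 0, 0, -1], [0, 0, 0, 0, 0, 0, -1], [0, 0, 0, 0, 0, 0, -1], [0, 0, 0, 0, 0, 0, -1]])

```text
clock: 5.9
position: [0.5276, 0.0036, 0.1111]
tool_rot: [3.141, -0.006, 0.312]
force: [15.9, 6.4, -4.7]
grip_width: 0.0145
finger_force: 29.8
```

```bash
cat >> h.py <<'E'
YAW=.3083
def on(c,th,R=.030): return np.array([c[0]+R*np.cos(YAW-th),c[1]+R*np.sin(YAW-th),0])
def arc(cmd,c,th0,th1,n,yt=.311,fade=5,g=-1,R=.030):
    """from commanded xy, go on circle c from dial angle th0 to th1 in n rows; initial offset faded out"""
    cmd=np.array([*cmd,0.]); off=cmd-on(c,th0,R)
    P=[on(c,th0+(th1-th0)*i/n,R)+off*max(0,1-i/fade) for i in range(1,n+1)]
    calls(cmd,yt,P,[yt]*n,[g]*n); print('end cmd',P[-1].round(5))
E
python3 - <<'E'
from h import *
arc([.5248,.0028],[.4990,-.0078],-.06,np.pi/2,5)
arc(on([.4990,-.0078],np.pi/2)[:2],[.4990,-.0078],np.pi/2,np.pi,5)
E
```

```text
[[-0.06,0.98,0.0,0,0,0.0,-1],[-0.42,1.87,0.0,0,0,0.0,-1],[-1.05,2.59,0.0,0,0,0.0,-1],[-1.87,3.05,0.0,0,0,0.0,-1],[-2.79,3.22,0.0,0,0,0.0,-1]]
end cmd [ 0.5081  -0.03639  0.     ]
[[-0.93,-0.15,0.0,0,0,0.0,-1],[-1.76,-0.58,0.0,0,0,0.0,-1],[-2.42,-1.24,0.0,0,0,0.0,-1],[-2.85,-2.08,0.0,0,0,0.0,-1],[-2.99,-3.01,0.0,0,0,0.0,-1]]
end cmd [ 0.47041 -0.0169   0.     ]
```

>>> play_rows(motion=[[-0.06, 0.98, 0, 0, 0, 0, -1], [-0.42, 1.87, 0, 0, 0, 0, -1], [-1.05, 2.59, 0, 0, 0, 0, -1], [-1.87, 3.05, 0, 0, 0, 0, -1], [-2.79, 3.22, 0, 0, 0, 0, -1]])

```text
clock: 6.4
position: [0.5081, -0.0373, 0.1106]
tool_rot: [3.141, -0.001, 0.31]
force: [-0.5, 5.0, 5.7]
grip_width: 0.015
finger_force: 30.9
```

>>> play_rows(motion=[[0, 0, 0, 0, 0, 0, -1], [0, 0, 0, 0, 0, 0, -1], [0, 0, 0, 0, 0, 0, -1], [0, 0, 0, 0, 0, 0, -1], [0, 0, 0, 0, 0, 0, -1]])

```text
clock: 6.9
position: [0.5077, -0.0371, 0.1107]
tool_rot: [3.141, -0.0, 0.311]
force: [0.5, -3.3, 6.2]
grip_width: 0.0146
finger_force: 31.0
```

>>> play_rows(motion=[[-0.93, -0.15, 0, 0, 0, 0, -1], [-1.76, -0.58, 0, 0, 0, 0, -1], [-2.42, -1.24, 0, 0, 0, 0, -1], [-2.85, -2.08, 0, 0, 0, 0, -1], [-2.99, -3.01, 0, 0, 0, 0, -1]])

```text
clock: 7.4
position: [0.4712, -0.0166, 0.1108]
tool_rot: [3.141, -0.003, 0.311]
force: [18.0, 3.0, -8.1]
grip_width: 0.0147
finger_force: 29.7
```

>>> play_rows(motion=[[0, 0, 0, 0, 0, 0, -1], [0, 0, 0, 0, 0, 0, -1], [0, 0, 0, 0, 0, 0, -1], [0, 0, 0, 0, 0, 0, -1], [0, 0, 0, 0, 0, 0, -1]])

```text
clock: 7.9
position: [0.4714, -0.0165, 0.1108]
tool_rot: [3.141, -0.003, 0.312]
force: [10.4, 3.7, -3.5]
grip_width: 0.0143
finger_force: 30.2
```

```bash
python3 - <<'E'
from h import *
ci=viewer.camera_info('wrist');s=observe(); p,d=viewer.grab_frame('wrist')
print({k:np.round(s[k],4).tolist() for k in('clock','qpos','position','tool_rot','force')})
cv2.imwrite('pics/w4.png',p[:,:,::-1])
E
```

```text
{'clock': 7.9, 'qpos': [-0.4681, 0.5286, 0.5022, 2.1196, -0.4499, 0.5935, -0.9043], 'position': [0.4714, -0.0165, 0.1108], 'tool_rot': [3.1413, -0.0028, 0.3117], 'force': [10.4175, 3.6593, -3.4959]}
```

View pics/w4.png

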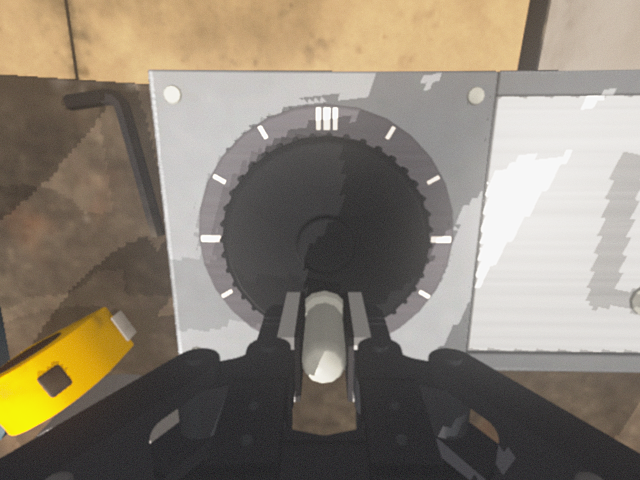

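The handle now stands at 6, with its base near (323,300) below the dial centre (325,242), which matches the angle from the TCP. I go on to 4 after two full turns.

```bash
python3 - <<'E'
from h import *
from scipy.optimize import least_squares
Q=np.array([[.5276,.0036],[.5077,-.0371],[.4714,-.0165],[.5037,.0219]])
print(least_squares(lambda c:np.hypot(*(Q-c).T)-.03,[.4997,-.0075]))if 0 else print(least_squares(lambda c:np.hypot(*(Q-c).T)-.03,[.4997,-.0075]).x)
c=[.4998,-.0076]; T=2*np.pi/3+4*np.pi
arc([.4704,-.0169],c,np.pi,14.3,35)
arc(on(c,14.3)[:2],c,14.3,T,5)
E
```

```text
[ 0.50007477 -0.00799354]
[[0.17,-0.94,0.0,0,0,0.0,-1],[0.63,-1.78,0.0,0,0,0.0,-1],[1.33,-2.44,0.0,0,0,0.0,-1],[2.2,-2.86,0.0,0,0,0.0,-1],[3.16,-2.98,0.0,0,0,0.0,-1]]
[[0.94,0.18,0.0,0,0,0.0,-1],[1.77,0.64,0.0,0,0,0.0,-1],[2.42,1.33,0.0,0,0,0.0,-1],[2.81,2.2,0.0,0,0,0.0,-1],[2.92,3.15,0.0,0,0,0.0,-1]]
[[-0.2,0.93,0.0,0,0,0.0,-1],[-0.68,1.75,0.0,0,0,0.0,-1],[-1.39,2.39,0.0,0,0,0.0,-1],[-2.26,2.76,0.0,0,0,0.0,-1],[-3.21,2.84,0.0,0,0,0.0,-1]]
[[-0.93,-0.22,0.0,0,0,0.0,-1],[-1.74,-0.72,0.0,0,0,0.0,-1],[-2.35,-1.44,0.0,0,0,0.0,-1],[-2.71,-2.33,0.0,0,0,0.0,-1],[-2.77,-3.28,0.0,0,0,0.0,-1]]
[[0.24,-0.92,0.0,0,0,0.0,-1],[0.76,-1.72,0.0,0,0,0.0,-1],[1.5,-2.32,0.0,0,0,0.0,-1],[2.39,-2.65,0.0,0,0,0.0,-1],[3.34,-2.69,0.0,0,0,0.0,-1]]
[[0.92,0.26,0.0,0,0,0.0,-1],[1.7,0.8,0.0,0,0,0.0,-1],[2.28,1.55,0.0,0,0,0.0,-1],[2.6,2.45,0.0,0,0,0.0,-1],[2.61,3.4,0.0,0,0,0.0,-1]]
[[-0.28,0.91,0.0,0,0,0.0,-1],[-0.84,1.68,0.0,0,0,0.0,-1],[-1.61,2.25,0.0,0,0,0.0,-1],[-2.51,2.54,0.0,0,0,0.0,-1],[-3.46,2.53,0.0,0,0,0.0,-1]]
end cmd [ 0.50415 -0.03728  0.     ]
[[-0.21,-0.04,0.0,0,0,0.0,-1],[-0.42,-0.1,0.0,0,0,0.0,-1],[-0.62,-0.18,0.0,0,0,0.0,-1],[-0.82,-0.26,0.0,0,0,0.0,-1],[-1.01,-0.36,0.0,0,0,0.0,-1]]
end cmd [ 0.49339 -0.03691  0.     ]
```

>>> play_rows(motion=[[0.17, -0.94, 0, 0, 0, 0, -1], [0.63, -1.78, 0, 0, 0, 0, -1], [1.33, -2.44, 0, 0, 0, 0, -1], [2.2, -2.86, 0, 0, 0, 0, -1], [3.16, -2.98, 0, 0, 0, 0, -1]])

```text
clock: 8.45
position: [0.4907, 0.0206, 0.1106]
tool_rot: [3.141, 0.001, 0.311]
force: [-1.0, -7.5, 7.1]
grip_width: 0.0143
finger_force: 31.4
```

>>> play_rows(motion=[[0.94, 0.18, 0, 0, 0, 0, -1], [1.77, 0.64, 0, 0, 0, 0, -1], [2.42, 1.33, 0, 0, 0, 0, -1], [2.81, 2.2, 0, 0, 0, 0, -1], [2.92, 3.15, 0, 0, 0, 0, -1]])

```text
clock: 8.95
position: [0.529, 0.001, 0.1107]
tool_rot: [-3.14, -0.001, 0.312]
force: [0.4, 6.4, 4.6]
grip_width: 0.0146
finger_force: 31.2
```

>>> play_rows(motion=[[-0.2, 0.93, 0, 0, 0, 0, -1], [-0.68, 1.75, 0, 0, 0, 0, -1], [-1.39, 2.39, 0, 0, 0, 0, -1], [-2.26, 2.76, 0, 0, 0, 0, -1], [-3.21, 2.84, 0, 0, 0, 0, -1]])

```text
clock: 9.45
position: [0.507, -0.0375, 0.1107]
tool_rot: [3.141, -0.002, 0.311]
force: [3.8, 3.9, 2.5]
grip_width: 0.0149
finger_force: 30.9
```

>>> play_rows(motion=[[-0.93, -0.22, 0, 0, 0, 0, -1], [-1.74, -0.72, 0, 0, 0, 0, -1], [-2.35, -1.44, 0, 0, 0, 0, -1], [-2.71, -2.33, 0, 0, 0, 0, -1], [-2.77, -3.28, 0, 0, 0, 0, -1]])

```text
clock: 9.95
position: [0.4708, -0.0143, 0.1108]
tool_rot: [3.141, -0.002, 0.311]
force: [13.0, -2.1, -4.4]
grip_width: 0.0145
finger_force: 30.3
```

>>> play_rows(motion=[[0.24, -0.92, 0, 0, 0, 0, -1], [0.76, -1.72, 0, 0, 0, 0, -1], [1.5, -2.32, 0, 0, 0, 0, -1], [2.39, -2.65, 0, 0, 0, 0, -1], [3.34, -2.69, 0, 0, 0, 0, -1]])

```text
clock: 10.45
position: [0.4931, 0.0213, 0.1105]
tool_rot: [-3.142, 0.001, 0.311]
force: [-2.6, -7.6, 8.7]
grip_width: 0.0145
finger_force: 31.7
```

>>> play_rows(motion=[[0.92, 0.26, 0, 0, 0, 0, -1], [1.7, 0.8, 0, 0, 0, 0, -1], [2.28, 1.55, 0, 0, 0, 0, -1], [2.6, 2.45, 0, 0, 0, 0, -1], [2.61, 3.4, 0, 0, 0, 0, -1]])

```text
clock: 10.95
position: [0.5297, -0.0017, 0.1107]
tool_rot: [-3.14, -0.001, 0.312]
force: [2.0, 5.7, 5.5]
grip_width: 0.0142
finger_force: 31.2
```

>>> play_rows(motion=[[-0.28, 0.91, 0, 0, 0, 0, -1], [-0.84, 1.68, 0, 0, 0, 0, -1], [-1.61, 2.25, 0, 0, 0, 0, -1], [-2.51, 2.54, 0, 0, 0, 0, -1], [-3.46, 2.53, 0, 0, 0, 0, -1]])

```text
clock: 11.45
position: [0.5041, -0.038, 0.1107]
tool_rot: [3.141, -0.001, 0.31]
force: [3.9, 3.9, 2.1]
grip_width: 0.0145
finger_force: 30.9
```

>>> play_rows(motion=[[-0.21, -0.04, 0, 0, 0, 0, -1], [-0.42, -0.1, 0, 0, 0, 0, -1], [-0.62, -0.18, 0, 0, 0, 0, -1], [-0.82, -0.26, 0, 0, 0, 0, -1], [-1.01, -0.36, 0, 0, 0, 0, -1]])

```text
clock: 11.95
position: [0.4935, -0.0373, 0.1106]
tool_rot: [3.141, -0.001, 0.311]
force: [2.6, -0.5, 6.6]
grip_width: 0.0143
finger_force: 31.4
```

```bash
python3 - <<'E'
from h import *
import pickle
for i in range(4):
    ci=viewer.camera_info('wrist');s=observe(); p,d=viewer.grab_frame('wrist')
print({k:np.round(s[k],4).tolist() for k in('clock','qpos','position','tool_rot','force')})
cv2.imwrite('pics/w5.png',p[:,:,::-1]); pickle.dump(ci,open('pics/w5.pkl','wb')); np.save('pics/w5.npy',d)
for c in ([.4998,-.0076],[.4963,-.0080]):
    d=s['position'][:2]-np.array(c); print('theta',(YAW-np.arctan2(d[1],d[0])),'r',np.hypot(*d),'goal 2.094')
E
```

```text
{'clock': 12.1, 'qpos': [-0.4138, 0.5587, 0.5001, 2.0605, -0.4477, 0.6276, -0.8691], 'position': [0.4933, -0.0372, 0.1106], 'tool_rot': [3.1416, -0.0001, 0.311], 'force': [1.9446, -1.0012, 8.0101]}
theta 2.0945410387094316 r 0.030336414947371586 goal 2.094
theta 1.980859803145085 r 0.029387112430354766 goal 2.094
```

View pics/w5.png

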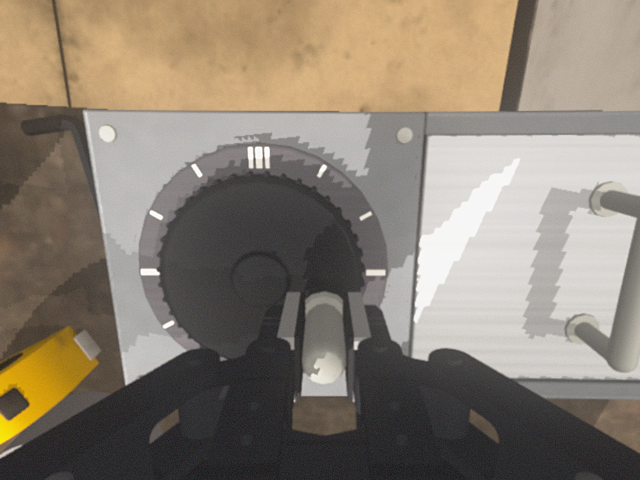

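The handle stands at 4 o'clock as intended: marks 12 at (259,157), 3 at (375,272) and 9 at (150,272), sleeve top near (322,362). I check the angle against the marks.

```bash
python3 - <<'E'
from h import *; import pickle
from scipy.optimize import least_squares
ci=pickle.load(open('pics/w5.pkl','rb'))
M={12:(259,157),3:(375,272),9:(150,272),1:(321,171),2:(365,216),10:(156,215),11:(196,170),8:(167.5,324)}
X={k:onplane(ci,*v,.093)[:2] for k,v in M.items()}
def res(a): return np.concatenate([X[k]-a[:2]-(.04765 if k%3==0 else .0492)*np.array([np.cos(a[2]-k*np.pi/6),np.sin(a[2]-k*np.pi/6)]) for k in X])
r=least_squares(res,[.494,-.01,.3]); print(r.x,np.abs(r.fun).max())
# sleeve top: bright blob contour near
for uv,z in(((322,362),.141),((323,361),.141),((323,365),.141)):
    d=onplane(ci,*uv,z)[:2]-r.x[:2]; print(uv,np.hypot(*d),'theta',r.x[2]-np.arctan2(d[1],d[0]))
# cross-check: radius known: axis column u=323 at sleeve base z=.1055, angle where ray plane crosses circle
print([ (round(t,3),proj(ci,[*on(r.x[:2],t)[:2],.1055]).round(1),proj(ci,[*on(r.x[:2],t)[:2],.141]).round(1)) for t in (1.95,2.05,2.1,2.15,2.25)])
p,d=viewer.camera_info('top'),0
E
```

```text
[ 0.49580486 -0.00830457  0.30534992] 0.0003575279306630985
(322, 362) 0.028434848332893867 theta 2.036001520879586
(323, 361) 0.028560067853244584 theta 2.0196454917369784
(323, 365) 0.02922333322300582 theta 2.0642585585108253
[(1.95, array([328.5, 308.5]), array([329.8, 357.2])), (2.05, array([325.4, 314.7]), array([325.9, 364.8])), (2.1, array([323.6, 317.6]), array([323.6, 368.4])), (2.15, array([321.7, 320.4]), array([321.2, 371.9])), (2.25, array([317.4, 325.8]), array([315.7, 378.4]))]
```

```bash
python3 - <<'E'
from h import *
c=[.4998,-.0077]; T=2*np.pi/3+4*np.pi; E=T-2*np.pi-np.pi/3
arc([.49339,-.03691],c,T,E+.35,25)
arc(on(c,E+.35)[:2],c,E+.35,E,5)
E
```

```text
[[0.77,0.32,0.0,0,0,0.0,-1],[1.6,0.41,0.0,0,0,0.0,-1],[2.42,0.27,0.0,0,0,0.0,-1],[3.18,-0.09,0.0,0,0,0.0,-1],[3.8,-0.65,0.0,0,0,0.0,-1]]
[[0.44,-0.71,0.0,0,0,0.0,-1],[0.68,-1.51,0.0,0,0,0.0,-1],[0.68,-2.34,0.0,0,0,0.0,-1],[0.45,-3.15,0.0,0,0,0.0,-1],[0.01,-3.86,0.0,0,0,0.0,-1]]
[[-0.62,-0.56,0.0,0,0,0.0,-1],[-1.37,-0.93,0.0,0,0,0.0,-1],[-2.19,-1.08,0.0,0,0,0.0,-1],[-3.02,-0.99,0.0,0,0,0.0,-1],[-3.8,-0.68,0.0,0,0,0.0,-1]]
[[-0.66,0.51,0.0,0,0,0.0,-1],[-1.15,1.19,0.0,0,0,0.0,-1],[-1.44,1.97,0.0,0,0,0.0,-1],[-1.5,2.8,0.0,0,0,0.0,-1],[-1.33,3.62,0.0,0,0,0.0,-1]]
[[0.39,0.74,0.0,0,0,0.0,-1],[0.97,1.34,0.0,0,0,0.0,-1],[1.69,1.76,0.0,0,0,0.0,-1],[2.5,1.97,0.0,0,0,0.0,-1],[3.33,1.94,0.0,0,0,0.0,-1]]
end cmd [ 0.5137  -0.03428  0.     ]
[[0.21,-0.04,0.0,0,0,0.0,-1],[0.41,-0.1,0.0,0,0,0.0,-1],[0.61,-0.17,0.0,0,0,0.0,-1],[0.8,-0.26,0.0,0,0,0.0,-1],[0.98,-0.35,0.0,0,0,0.0,-1]]
end cmd [ 0.52198 -0.0279   0.     ]
```

>>> play_rows(motion=[[0.77, 0.32, 0, 0, 0, 0, -1], [1.6, 0.41, 0, 0, 0, 0, -1], [2.42, 0.27, 0, 0, 0, 0, -1], [3.18, -0.09, 0, 0, 0, 0, -1], [3.8, -0.65, 0, 0, 0, 0, -1]])

```text
clock: 12.65
position: [0.5281, -0.0198, 0.1106]
tool_rot: [3.141, -0.0, 0.31]
force: [1.5, -1.8, 6.7]
grip_width: 0.0144
finger_force: 31.4
```

>>> play_rows(motion=[[0.44, -0.71, 0, 0, 0, 0, -1], [0.68, -1.51, 0, 0, 0, 0, -1], [0.68, -2.34, 0, 0, 0, 0, -1], [0.45, -3.15, 0, 0, 0, 0, -1], [0.01, -3.86, 0, 0, 0, 0, -1]])

```text
clock: 13.15
position: [0.5157, 0.0179, 0.1105]
tool_rot: [-3.141, 0.0, 0.311]
force: [-0.9, -3.3, 8.8]
grip_width: 0.0147
finger_force: 31.6
```

>>> play_rows(motion=[[-0.62, -0.56, 0, 0, 0, 0, -1], [-1.37, -0.93, 0, 0, 0, 0, -1], [-2.19, -1.08, 0, 0, 0, 0, -1], [-3.02, -0.99, 0, 0, 0, 0, -1], [-3.8, -0.68, 0, 0, 0, 0, -1]])

```text
clock: 13.65
position: [0.4776, 0.0118, 0.1106]
tool_rot: [3.141, -0.001, 0.311]
force: [8.5, -6.6, 3.0]
grip_width: 0.0147
finger_force: 31.1
```

>>> play_rows(motion=[[-0.66, 0.51, 0, 0, 0, 0, -1], [-1.15, 1.19, 0, 0, 0, 0, -1], [-1.44, 1.97, 0, 0, 0, 0, -1], [-1.5, 2.8, 0, 0, 0, 0, -1], [-1.33, 3.62, 0, 0, 0, 0, -1]])

```text
clock: 14.15
position: [0.4761, -0.0261, 0.1106]
tool_rot: [-3.141, -0.0, 0.311]
force: [5.1, 5.9, 5.3]
grip_width: 0.0144
finger_force: 31.3
```

>>> play_rows(motion=[[0.39, 0.74, 0, 0, 0, 0, -1], [0.97, 1.34, 0, 0, 0, 0, -1], [1.69, 1.76, 0, 0, 0, 0, -1], [2.5, 1.97, 0, 0, 0, 0, -1], [3.33, 1.94, 0, 0, 0, 0, -1]])

```text
clock: 14.65
position: [0.5132, -0.0353, 0.1105]
tool_rot: [-3.141, 0.001, 0.31]
force: [-3.4, -0.7, 10.4]
grip_width: 0.0144
finger_force: 31.8
```

>>> play_rows(motion=[[0.21, -0.04, 0, 0, 0, 0, -1], [0.41, -0.1, 0, 0, 0, 0, -1], [0.61, -0.17, 0, 0, 0, 0, -1], [0.8, -0.26, 0, 0, 0, 0, -1], [0.98, -0.35, 0, 0, 0, 0, -1]])

```text
clock: 15.15
position: [0.5218, -0.029, 0.1106]
tool_rot: [3.141, 0.0, 0.31]
force: [2.1, -5.2, 7.6]
grip_width: 0.0147
finger_force: 31.6
```

```bash
python3 - <<'E'
from h import *
import pickle
for i in range(4):
    ci=viewer.camera_info('wrist');s=observe(); p,d=viewer.grab_frame('wrist')
print({k:np.round(s[k],4).tolist() for k in('clock','qpos','position','tool_rot','force')})
cv2.imwrite('pics/w6.png',p[:,:,::-1]); pickle.dump(ci,open('pics/w6.pkl','wb'))
c=[.4998,-.0077]
d=s['position'][:2]-np.array(c); print('theta',(YAW-np.arctan2(d[1],d[0])),'r',np.hypot(*d),'goal 1.047')
E
```

```text
{'clock': 15.3, 'qpos': [-0.4201, 0.5947, 0.501, 1.99, -0.4495, 0.6659, -0.8919], 'position': [0.522, -0.0288, 0.1106], 'tool_rot': [3.1409, -0.0001, 0.3106], 'force': [2.8413, -3.9864, 8.274]}
theta 1.067769745051742 r 0.030671349001003923 goal 1.047
```

View pics/w6.png

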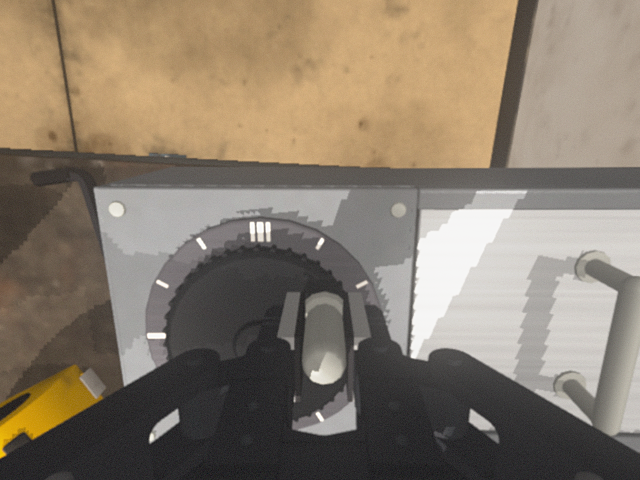

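The handle stands at 2, measured at 1.07 rad against a goal of 1.047; mark 2 at (362,285) is right beside the dial edge next to the handle. The arm is stiff, about 6 N/mm, so I search clockwise in roughly 3.3 mm steps with a force check after each.

```bash
python3 - <<'E'
from h import *
c=np.array([.5000,-.0079]); yt=.3083
cmd=np.array([.52198,-.0279,0]); t=1.06; k=0; R=rotm(yt)
while t<6.2:
    t1=t+(.15 if k==0 else .11); n=on(c,t1); d=R.T@(n-cmd)*100
    print(k,round(t1,2),n[:2].round(4).tolist(),*[f'[{d[0]*f:.2f},{d[1]*f:.2f}]' for f in(.25,.5,.75,1)])
    cmd=n;t=t1;k+=1
E
```

```text
0 1.21 [0.5186, -0.0314] [-0.11,0.06] [-0.21,0.12] [-0.32,0.18] [-0.43,0.23]
1 1.32 [0.5159, -0.0333] [-0.08,0.02] [-0.16,0.05] [-0.24,0.07] [-0.31,0.10]
2 1.43 [0.513, -0.0349] [-0.08,0.02] [-0.16,0.03] [-0.24,0.05] [-0.32,0.06]
3 1.54 [0.51, -0.0362] [-0.08,0.01] [-0.16,0.01] [-0.25,0.02] [-0.33,0.03]
4 1.65 [0.5068, -0.0371] [-0.08,-0.00] [-0.16,-0.00] [-0.25,-0.01] [-0.33,-0.01]
5 1.76 [0.5036, -0.0377] [-0.08,-0.01] [-0.16,-0.02] [-0.25,-0.03] [-0.33,-0.04]
6 1.87 [0.5003, -0.0379] [-0.08,-0.02] [-0.16,-0.04] [-0.24,-0.06] [-0.32,-0.08]
7 1.98 [0.497, -0.0377] [-0.08,-0.03] [-0.15,-0.06] [-0.23,-0.09] [-0.31,-0.11]
8 2.09 [0.4937, -0.0372] [-0.07,-0.04] [-0.15,-0.07] [-0.22,-0.11] [-0.29,-0.15]
9 2.2 [0.4905, -0.0364] [-0.07,-0.04] [-0.14,-0.09] [-0.21,-0.13] [-0.28,-0.18]
10 2.31 [0.4875, -0.0352] [-0.06,-0.05] [-0.13,-0.10] [-0.19,-0.16] [-0.26,-0.21]
11 2.42 [0.4846, -0.0336] [-0.06,-0.06] [-0.12,-0.12] [-0.17,-0.18] [-0.23,-0.24]
12 2.53 [0.4818, -0.0318] [-0.05,-0.06] [-0.10,-0.13] [-0.15,-0.19] [-0.20,-0.26]
13 2.64 [0.4793, -0.0296] [-0.04,-0.07] [-0.09,-0.14] [-0.13,-0.2
[... 1819 characters left out ...]
.07,0.04] [0.14,0.08] [0.22,0.12] [0.29,0.16]
38 5.39 [0.5108, 0.0201] [0.07,0.05] [0.13,0.10] [0.20,0.14] [0.27,0.19]
39 5.5 [0.5138, 0.0187] [0.06,0.06] [0.12,0.11] [0.18,0.17] [0.25,0.22]
40 5.61 [0.5167, 0.017] [0.05,0.06] [0.11,0.12] [0.16,0.18] [0.22,0.25]
41 5.72 [0.5193, 0.0151] [0.05,0.07] [0.10,0.13] [0.14,0.20] [0.19,0.27]
42 5.83 [0.5217, 0.0128] [0.04,0.07] [0.08,0.14] [0.12,0.22] [0.16,0.29]
43 5.94 [0.5239, 0.0103] [0.03,0.08] [0.06,0.15] [0.10,0.23] [0.13,0.30]
44 6.05 [0.5257, 0.0076] [0.02,0.08] [0.05,0.16] [0.07,0.24] [0.09,0.32]
45 6.16 [0.5273, 0.0046] [0.01,0.08] [0.03,0.16] [0.04,0.24] [0.06,0.32]
46 6.27 [0.5285, 0.0016] [0.01,0.08] [0.01,0.16] [0.02,0.25] [0.02,0.33]
```

>>> play_rows(motion=[[-0.11, 0.06, 0, 0, 0, 0, -1], [-0.21, 0.12, 0, 0, 0, 0, -1], [-0.32, 0.18, 0, 0, 0, 0, -1], [-0.43, 0.23, 0, 0, 0, 0, -1], [-0.43, 0.23, 0, 0, 0, 0, -1]], squeeze=20)

```text
clock: 15.85
position: [0.5185, -0.032, 0.1106]
tool_rot: [3.141, -0.0, 0.311]
force: [2.3, -1.5, 7.1]
grip_width: 0.0141
finger_force: 31.5
```

>>> play_rows(motion=[[-0.08, 0.02, 0, 0, 0, 0, -1], [-0.16, 0.05, 0, 0, 0, 0, -1], [-0.24, 0.07, 0, 0, 0, 0, -1], [-0.31, 0.1, 0, 0, 0, 0, -1], [-0.31, 0.1, 0, 0, 0, 0, -1]])

```text
clock: 16.35
position: [0.5158, -0.0338, 0.1106]
tool_rot: [3.142, -0.0, 0.311]
force: [1.4, -1.6, 6.8]
grip_width: 0.0144
finger_force: 31.5
```

>>> play_rows(motion=[[-0.08, 0.02, 0, 0, 0, 0, -1], [-0.16, 0.03, 0, 0, 0, 0, -1], [-0.24, 0.05, 0, 0, 0, 0, -1], [-0.32, 0.06, 0, 0, 0, 0, -1], [-0.32, 0.06, 0, 0, 0, 0, -1]])

```text
clock: 16.85
position: [0.513, -0.0353, 0.1106]
tool_rot: [3.142, -0.0, 0.311]
force: [2.0, -1.1, 7.8]
grip_width: 0.0142
finger_force: 31.5
```

>>> play_rows(motion=[[-0.08, 0.01, 0, 0, 0, 0, -1], [-0.16, 0.01, 0, 0, 0, 0, -1], [-0.25, 0.02, 0, 0, 0, 0, -1], [-0.33, 0.03, 0, 0, 0, 0, -1], [-0.33, 0.03, 0, 0, 0, 0, -1]])

```text
clock: 17.35
position: [0.5098, -0.0366, 0.1106]
tool_rot: [-3.141, 0.0, 0.311]
force: [-0.3, -0.3, 7.8]
grip_width: 0.0146
finger_force: 31.6
```

>>> play_rows(motion=[[-0.08, 0, 0, 0, 0, 0, -1], [-0.16, 0, 0, 0, 0, 0, -1], [-0.25, 0, 0, 0, 0, 0, -1], [-0.33, -0.01, 0, 0, 0, 0, -1], [-0.33, -0.01, 0, 0, 0, 0, -1]])

```text
clock: 17.85
position: [0.5066, -0.0375, 0.1106]
tool_rot: [-3.141, 0.0, 0.311]
force: [1.4, -0.9, 8.8]
grip_width: 0.0145
finger_force: 31.6
```

>>> play_rows(motion=[[-0.08, -0.01, 0, 0, 0, 0, -1], [-0.16, -0.02, 0, 0, 0, 0, -1], [-0.25, -0.03, 0, 0, 0, 0, -1], [-0.33, -0.04, 0, 0, 0, 0, -1], [-0.33, -0.04, 0, 0, 0, 0, -1]])

```text
clock: 18.35
position: [0.5033, -0.038, 0.1106]
tool_rot: [-3.141, 0.0, 0.311]
force: [1.0, -0.5, 8.0]
grip_width: 0.0145
finger_force: 31.6
```

>>> play_rows(motion=[[-0.08, -0.02, 0, 0, 0, 0, -1], [-0.16, -0.04, 0, 0, 0, 0, -1], [-0.24, -0.06, 0, 0, 0, 0, -1], [-0.32, -0.08, 0, 0, 0, 0, -1], [-0.32, -0.08, 0, 0, 0, 0, -1]])

```text
clock: 18.85
position: [0.5, -0.0381, 0.1106]
tool_rot: [-3.141, 0.0, 0.311]
force: [1.6, -0.3, 8.9]
grip_width: 0.0144
finger_force: 31.6
```

>>> play_rows(motion=[[-0.08, -0.03, 0, 0, 0, 0, -1], [-0.15, -0.06, 0, 0, 0, 0, -1], [-0.23, -0.09, 0, 0, 0, 0, -1], [-0.31, -0.11, 0, 0, 0, 0, -1], [-0.31, -0.11, 0, 0, 0, 0, -1]])

```text
clock: 19.35
position: [0.4968, -0.0379, 0.1106]
tool_rot: [-3.141, 0.0, 0.311]
force: [0.9, 1.4, 8.1]
grip_width: 0.0145
finger_force: 31.6
```

>>> play_rows(motion=[[-0.07, -0.04, 0, 0, 0, 0, -1], [-0.15, -0.07, 0, 0, 0, 0, -1], [-0.22, -0.11, 0, 0, 0, 0, -1], [-0.29, -0.15, 0, 0, 0, 0, -1], [-0.29, -0.15, 0, 0, 0, 0, -1]])

```text
clock: 19.85
position: [0.4936, -0.0374, 0.1106]
tool_rot: [-3.141, 0.0, 0.311]
force: [1.6, 1.1, 8.6]
grip_width: 0.0144
finger_force: 31.6
```

>>> play_rows(motion=[[-0.07, -0.04, 0, 0, 0, 0, -1], [-0.14, -0.09, 0, 0, 0, 0, -1], [-0.21, -0.13, 0, 0, 0, 0, -1], [-0.28, -0.18, 0, 0, 0, 0, -1], [-0.28, -0.18, 0, 0, 0, 0, -1]])

```text
clock: 20.35
position: [0.4904, -0.0364, 0.1106]
tool_rot: [-3.141, 0.0, 0.311]
force: [1.6, 2.1, 8.2]
grip_width: 0.0143
finger_force: 31.6
```

>>> play_rows(motion=[[-0.06, -0.05, 0, 0, 0, 0, -1], [-0.13, -0.1, 0, 0, 0, 0, -1], [-0.19, -0.16, 0, 0, 0, 0, -1], [-0.26, -0.21, 0, 0, 0, 0, -1], [-0.26, -0.21, 0, 0, 0, 0, -1]])

```text
clock: 20.85
position: [0.4873, -0.0352, 0.1106]
tool_rot: [-3.141, -0.0, 0.311]
force: [2.9, 2.0, 8.2]
grip_width: 0.0149
finger_force: 31.5
```

>>> play_rows(motion=[[-0.06, -0.06, 0, 0, 0, 0, -1], [-0.12, -0.12, 0, 0, 0, 0, -1], [-0.17, -0.18, 0, 0, 0, 0, -1], [-0.23, -0.24, 0, 0, 0, 0, -1], [-0.23, -0.24, 0, 0, 0, 0, -1]])

```text
clock: 21.35
position: [0.4845, -0.0336, 0.1106]
tool_rot: [-3.141, -0.0, 0.311]
force: [2.4, 1.8, 7.7]
grip_width: 0.0146
finger_force: 31.5
```

>>> play_rows(motion=[[-0.05, -0.06, 0, 0, 0, 0, -1], [-0.1, -0.13, 0, 0, 0, 0, -1], [-0.15, -0.19, 0, 0, 0, 0, -1], [-0.2, -0.26, 0, 0, 0, 0, -1], [-0.2, -0.26, 0, 0, 0, 0, -1]])

```text
clock: 21.85
position: [0.4818, -0.0317, 0.1106]
tool_rot: [-3.141, -0.0, 0.311]
force: [2.2, 2.3, 7.4]
grip_width: 0.0143
finger_force: 31.5
```

>>> play_rows(motion=[[-0.04, -0.07, 0, 0, 0, 0, -1], [-0.09, -0.14, 0, 0, 0, 0, -1], [-0.13, -0.21, 0, 0, 0, 0, -1], [-0.17, -0.28, 0, 0, 0, 0, -1], [-0.17, -0.28, 0, 0, 0, 0, -1]])

```text
clock: 22.35
position: [0.4794, -0.0296, 0.1106]
tool_rot: [-3.141, -0.0, 0.311]
force: [1.8, 1.7, 7.7]
grip_width: 0.0145
finger_force: 31.5
```

>>> play_rows(motion=[[-0.04, -0.07, 0, 0, 0, 0, -1], [-0.07, -0.15, 0, 0, 0, 0, -1], [-0.11, -0.22, 0, 0, 0, 0, -1], [-0.14, -0.3, 0, 0, 0, 0, -1], [-0.14, -0.3, 0, 0, 0, 0, -1]])

```text
clock: 22.85
position: [0.4772, -0.0272, 0.1106]
tool_rot: [-3.141, -0.0, 0.311]
force: [2.4, 0.6, 7.0]
grip_width: 0.0148
finger_force: 31.5
```

>>> play_rows(motion=[[-0.03, -0.08, 0, 0, 0, 0, -1], [-0.05, -0.16, 0, 0, 0, 0, -1], [-0.08, -0.23, 0, 0, 0, 0, -1], [-0.11, -0.31, 0, 0, 0, 0, -1], [-0.11, -0.31, 0, 0, 0, 0, -1]])

```text
clock: 23.35
position: [0.4753, -0.0247, 0.1106]
tool_rot: [-3.142, -0.001, 0.311]
force: [3.5, 0.9, 7.1]
grip_width: 0.0146
finger_force: 31.4
```

>>> play_rows(motion=[[-0.02, -0.08, 0, 0, 0, 0, -1], [-0.04, -0.16, 0, 0, 0, 0, -1], [-0.06, -0.24, 0, 0, 0, 0, -1], [-0.07, -0.32, 0, 0, 0, 0, -1], [-0.07, -0.32, 0, 0, 0, 0, -1]])

```text
clock: 23.85
position: [0.4737, -0.0218, 0.1106]
tool_rot: [-3.142, -0.001, 0.311]
force: [3.6, 0.6, 6.7]
grip_width: 0.0146
finger_force: 31.4
```

>>> play_rows(motion=[[-0.01, -0.08, 0, 0, 0, 0, -1], [-0.02, -0.16, 0, 0, 0, 0, -1], [-0.03, -0.25, 0, 0, 0, 0, -1], [-0.04, -0.33, 0, 0, 0, 0, -1], [-0.04, -0.33, 0, 0, 0, 0, -1]])

```text
clock: 24.35
position: [0.4723, -0.0189, 0.1106]
tool_rot: [3.142, -0.001, 0.311]
force: [3.7, 0.8, 5.7]
grip_width: 0.0145
finger_force: 31.4
```

>>> play_rows(motion=[[0, -0.08, 0, 0, 0, 0, -1], [0, -0.16, 0, 0, 0, 0, -1], [0, -0.25, 0, 0, 0, 0, -1], [0, -0.33, 0, 0, 0, 0, -1], [0, -0.33, 0, 0, 0, 0, -1]])

```text
clock: 24.85
position: [0.4713, -0.0158, 0.1106]
tool_rot: [3.141, -0.001, 0.311]
force: [3.7, 0.6, 5.7]
grip_width: 0.0145
finger_force: 31.4
```

>>> play_rows(motion=[[0.01, -0.08, 0, 0, 0, 0, -1], [0.02, -0.16, 0, 0, 0, 0, -1], [0.03, -0.25, 0, 0, 0, 0, -1], [0.03, -0.33, 0, 0, 0, 0, -1], [0.03, -0.33, 0, 0, 0, 0, -1]])

```text
clock: 25.35
position: [0.4706, -0.0126, 0.1106]
tool_rot: [3.141, -0.001, 0.311]
force: [4.1, 0.2, 5.5]
grip_width: 0.0146
finger_force: 31.3
```

>>> play_rows(motion=[[0.02, -0.08, 0, 0, 0, 0, -1], [0.03, -0.16, 0, 0, 0, 0, -1], [0.05, -0.24, 0, 0, 0, 0, -1], [0.07, -0.32, 0, 0, 0, 0, -1], [0.07, -0.32, 0, 0, 0, 0, -1]])

```text
clock: 25.85
position: [0.4703, -0.0093, 0.1106]
tool_rot: [3.141, -0.001, 0.311]
force: [4.5, 0.3, 5.2]
grip_width: 0.0148
finger_force: 31.3
```

>>> play_rows(motion=[[0.03, -0.08, 0, 0, 0, 0, -1], [0.05, -0.16, 0, 0, 0, 0, -1], [0.08, -0.23, 0, 0, 0, 0, -1], [0.1, -0.31, 0, 0, 0, 0, -1], [0.1, -0.31, 0, 0, 0, 0, -1]])

```text
clock: 26.35
position: [0.4704, -0.006, 0.1106]
tool_rot: [3.141, -0.001, 0.311]
force: [5.4, 0.0, 5.8]
grip_width: 0.0144
finger_force: 31.2
```

>>> play_rows(motion=[[0.03, -0.07, 0, 0, 0, 0, -1], [0.07, -0.15, 0, 0, 0, 0, -1], [0.1, -0.22, 0, 0, 0, 0, -1], [0.14, -0.3, 0, 0, 0, 0, -1], [0.14, -0.3, 0, 0, 0, 0, -1]])

```text
clock: 26.85
position: [0.4707, -0.0029, 0.1106]
tool_rot: [3.141, -0.001, 0.311]
force: [4.1, -0.3, 6.3]
grip_width: 0.0145
finger_force: 31.3
```

>>> play_rows(motion=[[0.04, -0.07, 0, 0, 0, 0, -1], [0.09, -0.14, 0, 0, 0, 0, -1], [0.13, -0.21, 0, 0, 0, 0, -1], [0.17, -0.28, 0, 0, 0, 0, -1], [0.17, -0.28, 0, 0, 0, 0, -1]])

```text
clock: 27.35
position: [0.4711, -0.0012, 0.1106]
tool_rot: [3.14, 0.0, 0.31]
force: [1.4, -11.4, 8.4]
grip_width: 0.0143
finger_force: 31.7
```

Force along -y jumped to 11 N and the handle stopped about 2 mm short of its target, so the bolt has dropped. I back off, let go and lift.

>>> play_rows(motion=[[-0.03, 0.06, 0, 0, 0, 0, -1], [-0.05, 0.12, 0, 0, 0, 0, -1], [-0.07, 0.15, 0, 0, 0, 0, 0], [-0.07, 0.15, 0, 0, 0, 0, 1], [-0.07, 0.15, 0, 0, 0, 0, 1]])

```text
clock: 27.85
position: [0.4704, -0.0013, 0.1103]
tool_rot: [-3.141, 0.001, 0.311]
force: [0.1, -0.3, -0.4]
grip_width: 0.0573
finger_force: 0.0
```

>>> play_rows(motion=[[0, 0, 0, 0, 0, 0, 1], [0, 0, 0, 0, 0, 0, 1], [0, 0, 0, 0, 0, 0, 1], [0, 0, -1, 0, 0, 0, 1], [0, 0, -3, 0, 0, 0, 1]])

```text
clock: 28.35
position: [0.4702, -0.0018, 0.1406]
tool_rot: [-3.142, 0.002, 0.31]
force: [-0.2, -0.2, 0.6]
grip_width: 0.0854
finger_force: 0.0
```

>>> play_rows(motion=[[0, 0.5, -3, 0, 0, 0, 1], [0, 1.5, -6, 0, 0, 0, 1], [0, 3, -8, 0, 0, 0, 1], [0, 4, -8, 0, 0, 0, 1], [0, 4, -8, 0, 0, 0, 1]])

```text
clock: 28.85
position: [0.4833, -0.0406, 0.221]
tool_rot: [3.141, -0.001, 0.309]
force: [-0.9, -0.4, -0.4]
grip_width: 0.0856
finger_force: 0.0
```

```bash
python3 - <<'E'
from h import *
for i in range(5):
    s=observe(); ci=viewer.camera_info('wrist'); p,d=viewer.grab_frame('wrist')
print({k:np.round(s[k],4).tolist() for k in('clock','position','tool_rot','force','grip_width')})
cv2.imwrite('pics/w7.png',p[:,:,::-1])
K=np.array([[ci['fx'],0,ci['cx']],[0,ci['fy'],ci['cy']],[0,0,1.]])
v,u=np.mgrid[0:480,0:640]; pts=np.stack([u.ravel(),v.ravel()],1).astype(float)[:,None]
n=cv2.undistortPoints(pts,K,np.array([ci['k1'],0,0,0.]))[:,0]; z=d.ravel()
W=(np.c_[n*z[:,None],z]-ci['t'])@np.array(ci['R']); 
c=np.array([.5197,-.0814]); q=(W[:,:2]-c)@np.array([[np.cos(YAW),-np.sin(YAW)],[np.sin(YAW),np.cos(YAW)]])
m=(z>0)&(abs(q[:,0])<.06)&(q[:,1]<-.02)&(q[:,1]>-.14)
mc=m&(abs(W[:,2]-.084)<.01); print('cover z',np.median(W[mc,2]))
mp=m&(W[:,2]>.107)&(W[:,2]<.122); Q=q[mp]; print(mp.sum(),'box frame',Q.mean(0),Q.min(0),Q.max(0),'top z',np.percentile(W[mp,2],95))
f=cv2.fitLine((Q*1000).astype(np.float32),cv2.DIST_HUBER,0,.01,.01).ravel(); print(f)
mid=np.array([(Q[:,0].min()+Q[:,0].max())/2,np.median(Q[:,1])]); print('mid box',mid)
R=np.array([[np.cos(YAW),-np.sin(YAW)],[np.sin(YAW),np.cos(YAW)]]); t=c+R@mid; print('world',t)
p0=s['position'];y0=s['tool_rot'][2]; a=np.array([*t,p0[2]]);b=np.array([*t,.093])
P=[p0+(a-p0)*i/5 for i in range(1,6)]+[a+(b-a)*i/7 for i in range(1,8)]+[b]*3
calls(p0,y0,P,[YAW]*15,[1]*15)
E
```

```text
{'clock': 29.05, 'position': [0.4826, -0.0391, 0.2198], 'tool_rot': [-3.1412, 0.0014, 0.3111], 'force': [-0.0666, 0.0448, 0.3779], 'grip_width': 0.0853}
cover z 0.08482317180892923
1885 box frame [ 0.001564   -0.06569711] [-0.0343862  -0.07279702] [ 0.03402322 -0.06131906] top z 0.1163925230379394
[ 9.9997318e-01 -7.3207812e-03  1.6214427e+00 -6.5334320e+01]
mid box [-0.00018149 -0.06534082]
world [ 0.53935403 -0.14371512]
[[0.44,2.34,0.0,0,0,0.003,1],[0.88,4.68,0.0,0,0,0.003,1],[1.32,7.02,0.0,0,0,0.003,1],[1.76,9.36,0.0,0,0,0.003,1],[2.2,11.69,0.0,0,0,0.003,1]]
[[0.0,0.0,1.81,0,0,0.0,1],[0.0,0.0,3.62,0,0,0.0,1],[0.0,0.0,5.44,0,0,0.0,1],[0.0,0.0,7.25,0,0,0.0,1],[0.0,0.0,9.06,0,0,0.0,1]]
[[0.0,0.0,1.81,0,0,0.0,1],[0.0,0.0,3.62,0,0,0.0,1],[0.0,0.0,3.62,0,0,0.0,1],[0.0,0.0,3.62,0,0,0.0,1],[0.0,0.0,3.62,0,0,0.0,1]]
```

View pics/w7.png

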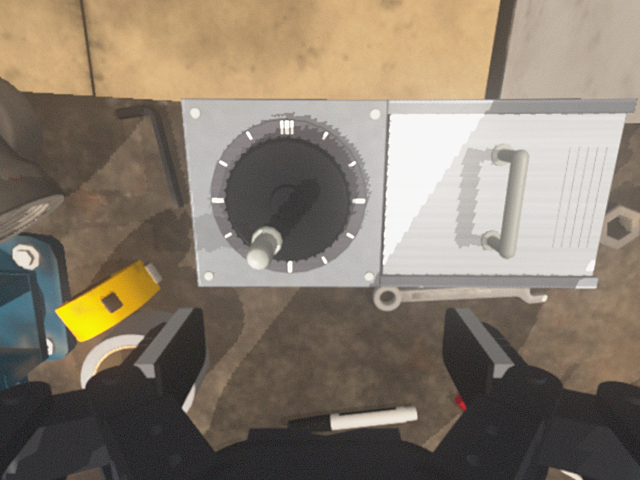

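The picture shows the handle left at about 7 (base near (265,240)), the bystanders untouched, and the pull from (521,155) to (509,253). I go to the pull and grasp it.

>>> play_rows(motion=[[0.44, 2.34, 0, 0, 0, 0.003, 1], [0.88, 4.68, 0, 0, 0, 0.003, 1], [1.32, 7.02, 0, 0, 0, 0.003, 1], [1.76, 9.36, 0, 0, 0, 0.003, 1], [2.2, 11.7, 0, 0, 0, 0.003, 1]])

```text
clock: 29.6
position: [0.5401, -0.1447, 0.22]
tool_rot: [-3.141, 0.001, 0.308]
force: [0.5, -1.1, 0.8]
grip_width: 0.0855
finger_force: 0.0
```

>>> play_rows(motion=[[0, 0, 1.8, 0, 0, 0, 1], [0, 0, 3.6, 0, 0, 0, 1], [0, 0, 5.4, 0, 0, 0, 1], [0, 0, 7.2, 0, 0, 0, 1], [0, 0, 9.0, 0, 0, 0, 1]])

```text
clock: 30.1
position: [0.5396, -0.1438, 0.1292]
tool_rot: [-3.141, 0.001, 0.308]
force: [0.7, 0.4, -0.5]
grip_width: 0.0856
finger_force: 0.0
```

>>> play_rows(motion=[[0, 0, 1.2, 0, 0, 0, 1], [0, 0, 2.4, 0, 0, 0, 1], [0, 0, 3.5, 0, 0, 0, 1], [0, 0, 3.5, 0, 0, 0, 1], [0, 0, 3.5, 0, 0, 0, 1]])

```text
clock: 30.6
position: [0.5399, -0.1445, 0.0957]
tool_rot: [3.141, -0.0, 0.308]
force: [0.7, 0.7, 0.6]
grip_width: 0.0859
finger_force: 0.0
```

>>> play_rows(motion=[[0, 0, 0, 0, 0, 0, 0], [0, 0, 0, 0, 0, 0, -1], [0, 0, 0, 0, 0, 0, -1], [0, 0, 0, 0, 0, 0, -1], [0, 0, 0, 0, 0, 0, -1]], squeeze=40)

```text
clock: 31.1
position: [0.5401, -0.1445, 0.0957]
tool_rot: [3.141, -0.0, 0.308]
force: [8.1, -27.3, 3.0]
grip_width: 0.0124
finger_force: 15.8
```

>>> play_rows(motion=[[0, 0, 0, 0, 0, 0, -1], [0, 0, 0, 0, 0, 0, -1], [0, 0.1, 0, 0, 0, 0, -1], [0, 0.3, 0, 0, 0, 0, -1], [0, 0.6, 0, 0, 0, 0, -1]])

```text
clock: 31.6
position: [0.5416, -0.1497, 0.0958]
tool_rot: [-3.141, -0.0, 0.308]
force: [-2.4, 2.1, 7.9]
grip_width: 0.0086
finger_force: 41.4
```

>>> play_rows(motion=[[0, 0.6, 0, 0, 0, 0, -1], [0, 1.5, 0, 0, 0, 0, -1], [0, 2.5, 0, 0, 0, 0, -1], [0, 3.5, 0, 0, 0, 0, -1], [0, 4.5, 0, 0, 0, 0, -1]])

```text
clock: 32.1
position: [0.5553, -0.1929, 0.0958]
tool_rot: [-3.141, -0.0, 0.308]
force: [-1.7, 2.5, 7.6]
grip_width: 0.0085
finger_force: 41.5
```

>>> play_rows(motion=[[0, 1.0, 0, 0, 0, 0, -1], [0, 2.0, 0, 0, 0, 0, -1], [0, 3.0, 0, 0, 0, 0, -1], [0, 3.8, 0, 0, 0, 0, -1], [0, 4.4, 0, 0, 0, 0, -1]])

```text
clock: 32.6
position: [0.5687, -0.235, 0.0958]
tool_rot: [-3.141, -0.0, 0.308]
force: [-2.5, 2.9, 9.2]
grip_width: 0.0078
finger_force: 41.4
```

>>> play_rows(motion=[[0, 0.2, 0, 0, 0, 0, -1], [0, 0.4, 0, 0, 0, 0, -1], [0, 0.6, 0, 0, 0, 0, -1], [0, 0.7, 0, 0, 0, 0, -1], [0, 0.7, 0, 0, 0, 0, -1]])

```text
clock: 33.1
position: [0.5708, -0.2415, 0.0958]
tool_rot: [-3.141, -0.0, 0.308]
force: [-1.0, 0.1, 6.3]
grip_width: 0.0083
finger_force: 41.3
```

>>> play_rows(motion=[[0, 0.1, 0, 0, 0, 0, -1], [0, 0.2, 0, 0, 0, 0, -1], [0, 0.3, 0, 0, 0, 0, -1], [0, 0.3, 0, 0, 0, 0, -1], [0, 0.3, 0, 0, 0, 0, -1]])

```text
clock: 33.6
position: [0.5717, -0.2443, 0.0958]
tool_rot: [-3.141, -0.0, 0.308]
force: [-1.3, -0.7, 6.8]
grip_width: 0.0082
finger_force: 41.3
```

>>> play_rows(motion=[[0, 0.1, 0, 0, 0, 0, -1], [0, 0.2, 0, 0, 0, 0, -1], [0, 0.3, 0, 0, 0, 0, -1], [0, 0.3, 0, 0, 0, 0, -1], [0, 0.3, 0, 0, 0, 0, -1]])

```text
clock: 34.1
position: [0.5724, -0.2465, 0.0958]
tool_rot: [-3.14, 0.0, 0.308]
force: [-3.5, 4.7, 9.8]
grip_width: 0.008
finger_force: 41.6
```

>>> play_rows(motion=[[0, 0.1, 0, 0, 0, 0, -1], [0, 0.2, 0, 0, 0, 0, -1], [0, 0.2, 0, 0, 0, 0, -1], [0, 0.2, 0, 0, 0, 0, -1], [0, 0.2, 0, 0, 0, 0, -1]])

```text
clock: 34.6
position: [0.5724, -0.2466, 0.0957]
tool_rot: [-3.137, 0.001, 0.309]
force: [-9.9, 13.7, 18.8]
grip_width: 0.0083
finger_force: 42.6
```

The cover is at its stop. I back off 2.5 mm of command to unload, open and lift away.

>>> play_rows(motion=[[0, -0.15, 0, 0, 0, 0, -1], [0, -0.25, 0, 0, 0, 0, -1], [0, -0.25, 0, 0, 0, 0, -0.4], [0, -0.25, 0, 0, 0, 0, 1], [0, -0.25, 0, 0, 0, 0, 1]])

```text
clock: 35.1
position: [0.5724, -0.2467, 0.0954]
tool_rot: [-3.141, 0.0, 0.308]
force: [0.1, 0.2, -0.4]
grip_width: 0.0512
finger_force: 0.0
```

>>> play_rows(motion=[[0, 0, 0, 0, 0, 0, 1], [0, 0, 0, 0, 0, 0, 1], [0, 0, -1, 0, 0, 0, 1], [0, 0, -3, 0, 0, 0, 1], [0, 0, -5, 0, 0, 0, 1]])

```text
clock: 35.6
position: [0.5723, -0.2469, 0.1467]
tool_rot: [3.142, 0.0, 0.308]
force: [0.7, -0.9, 0.0]
grip_width: 0.0854
finger_force: 0.0
```

>>> play_rows(motion=[[0, 0, -3, 0, 0, 0, 1], [0, 0, -6, 0, 0, 0, 1], [-2, -2, -9, 0, 0, 0, 1], [-4, -4, -11, 0, 0, 0, 1], [-4, -4, -11, 0, 0, 0, 1]])

```text
clock: 36.1
position: [0.5208, -0.2205, 0.2589]
tool_rot: [3.141, -0.004, 0.307]
force: [0.6, -0.3, -0.2]
grip_width: 0.0853
finger_force: 0.0
```

```bash
python3 - <<'E'
from h import *
for i in range(5):
    s=observe(); ci=viewer.camera_info('wrist'); p,d=viewer.grab_frame('wrist')
print({k:np.round(s[k],4).tolist() for k in('clock','position','force','grip_width')})
K=np.array([[ci['fx'],0,ci['cx']],[0,ci['fy'],ci['cy']],[0,0,1.]])
v,u=np.mgrid[0:480,0:640]; pts=np.stack([u.ravel(),v.ravel()],1).astype(float)[:,None]
n=cv2.undistortPoints(pts,K,np.array([ci['k1'],0,0,0.]))[:,0]; z=d.ravel()
W=(np.c_[n*z[:,None],z]-ci['t'])@np.array(ci['R'])
c=np.array([.5197,-.0814]); q=(W[:,:2]-c)@np.array([[np.cos(YAW),-np.sin(YAW)],[np.sin(YAW),np.cos(YAW)]])
mp=(z>0)&(abs(q[:,0])<.045)&(q[:,1]<-.05)&(q[:,1]>-.2)&(W[:,2]>.107)&(W[:,2]<.122); Q=q[mp]
print(mp.sum(),'pull box y',np.median(Q[:,1]),'slide',-.0653-np.median(Q[:,1]))
E
```

```text
{'clock': 36.3, 'position': [0.5225, -0.2207, 0.2554], 'force': [-0.0903, 0.5644, -0.7123], 'grip_width': 0.0855}
1366 pull box y -0.17156526081344348 slide 0.10626526081344348
```

The measured slide is 0.106 m, so the cover is at its stop and the arm is clear.

```bash
python3 -c "
from workcell import bot; print(bot.job_done())"
```

```text
the job is handed in; nothing more can be done
None
```

The lock box is open and the job is handed in at about 36 s: the combination worked, the cover measured 0.106 m open (at its stop), the arm was clear, and the arm never went near the spanner, hexagon key or nut.

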